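Nudge the egg cup down into the well of its saucer

TASK

Breakfast is laid for two, but one egg cup stands off-centre on the flat of its saucer instead of down in the round well in the middle. With the fingertips, nudge that cup gently by its foot until it drops into the well and stands level in the middle of its saucer, with its egg still in it. Do not pinch or lift anything, do not touch the egg, leave the saucer where it is, and leave the other setting and everything else on the worktop alone.

Things in the scene. Friction and masses are not known exactly. Their poses are not given: they have to be found in the camera images.
- egg_cup: white egg cup, 40 mm tall, 130 g: round foot 50 mm across with an upright edge 9 mm high, narrow waist, bowl 49 mm across at the rim. Origin: centre of the foot's underside; z up. Stands level on the ledge, 24 to 33 mm off the saucer's centre, to the front, left or right. Stoneware friction about 0.6: pushed at the foot it slides, pushed high it tips. It dips into the well about 14 mm off centre
- saucer: round grey saucer, 152 mm across, 340 g, loose. Origin: centre of its underside; z up. In its middle a round well 57 mm across, floor 4 mm above the worktop; round it a flat ledge at 6.5 mm, out to radius 69 mm; rim 9.5 mm high. It carries the off-centre cup, whose foot fits the well with 3.5 mm play all round; seated, the cup's origin is 4 mm up, not 6.5
- egg: brown boiled egg, 42 mm thick and 55 mm tall, 58 g, standing loose in the off-centre cup; its top is 66 mm above the underside of the cup's foot. Origin: the egg's lowest point; z along its axis, up
- egg_middle (a point): the middle of that egg at its thickest, on its axis, 35 mm above the underside of the cup's foot
- egg_cup_2: white egg cup, 40 mm tall, 130 g: round foot 50 mm across with an upright edge 9 mm high, narrow waist, bowl 49 mm across at the rim. Origin: centre of the foot's underside; z up. The other setting's cup with its own egg, already seated in its saucer; leave it alone
- saucer_2: round grey saucer, 152 mm across, 340 g, loose. Origin: centre of its underside; z up. In its middle a round well 57 mm across, floor 4 mm above the worktop; round it a flat ledge at 6.5 mm, out to radius 69 mm; rim 9.5 mm high. The other setting's; leave it alone
- teaspoon: steel teaspoon, 132 x 26 x 9 mm, lying between the two saucers, handle roughly along x. Origin: centre of its underside
- mug: striped mug with a handle, 101 mm tall, 78 mm across (116 mm with the handle), to the right of the settings. Origin: centre of its underside
There are look-alikes about, which are no part of the job. What is shaped like the egg_cup but red is not meant.

How it is judged (in metres and radians):
At the end, for the whole second after the job is handed in: the off-centre cup is down in the well (origin under 5.2 mm above the saucer's underside, within 6 mm of its centre, tilt under 0.05 rad), at rest, its egg within 8 mm of the cup's axis and leaning under 0.35 rad; the other setting is still seated likewise (z of egg_cup in the frame of saucer below 0.0052 m and horizontal distance between egg_cup and saucer below 0.006 m and angle between each of egg_cup, egg_cup_2's own z axis and vertical below 0.05 rad and horizontal distance between egg_middle and egg_cup below 0.008 m and z of egg_middle in the frame of egg_cup below 0.04 m and angle between egg's own z axis and vertical below 0.35 rad and z of egg_cup_2 in the frame of saucer_2 below 0.0052 m and horizontal distance between egg_cup_2 and saucer_2 below 0.006 m and linear speed of egg_cup below 0.01 m/s and linear speed of egg below 0.02 m/s); the robot touches nothing.
It fails at once if the cup is pushed or squeezed hard (over 10 N) (contact force between any of the fingers, the arm and egg_cup above 10 N).
It fails at once if the cup is lifted (foot over 8 mm above the ledge) or tipped (over 0.25 rad) (z of egg_cup in the frame of saucer above 0.0145 m or angle between egg_cup's own z axis and vertical above 0.25 rad).
It fails at once if the egg is touched by the robot or comes out of its cup (contact force between any of the fingers, the arm and egg above 0.3 N or horizontal distance between egg_middle and egg_cup above 0.015 m).
It fails at once if the saucer is shifted (over 20 mm) (distance of saucer from where it was at the start of the episode above 0.02 m).
It fails at once if the other setting or another thing on the worktop is disturbed (over 12 mm) (distance of any of egg_cup_2, saucer_2, teaspoon, mug from where it was at the start of the episode above 0.012 m).
It also fails if it takes over 38 s, if anything falls off the work surface, if the arm or the gripper's body presses on something with over 40 N, if the wrist force passes 120 N, or if a joint passes its speed limit or range.

ROBOT

A 7-joint arm with a two-finger parallel gripper is mounted at the origin on a cart in front of the work surface, level with it; the furniture and walls round the work are solid. World frame = base frame: x ahead of the robot, y to its left, z up, the work surface at z = 0. Lengths are in m, angles in degrees, forces in N, time in s.
With the tool pointing down it reaches from about 0.4 to 0.875 m from the base axis. Payload 19.3 kg.
Tool frame: the origin (TCP) lies midway between the tips of the shut fingers; the grasp point (between the pads) lies 19 mm behind it (manip.grip_depth is the distance from the TCP to the grasp point, in m); z points along the fingers, y is the line along which they close (so a half turn about z gives the same grasp; the last joint's range is limited). The gripper opens to 85 mm and grips with 20 to 120 N. Pads are 22 mm wide; open, the fingers measure 114 mm over their backs; the gripper's body (76 mm by 85 mm) begins 54 mm behind the grasp point. The pads swing forward as they close: fully open they stand 13 mm farther back than shut.
Start: joints at [70.692, 29.874, -2.08, 91.645, 1.215, 58.505, -6.463], TCP at [0.165, -0.603, 0.231] pointing down, gripper open.
Joint ranges: [-166.77, 166.77], [-17.47, 122.26], [-85.68, 81.53], [9.62, 139.38], [-72.42, 252.41], [9.2, 110.78], [-144.41, 144.41]. Speed limits (degrees/s): [108.29, 108.29, 136.94, 136.94, 172.46, 172.46, 172.46].

INTERFACE

Orientations are given as a 3x3 rotation matrix whose columns are the frame's x, y, z axes.
In Python, from rig import manip, imaging, order gives the robot as it stands.
- The arm moves only by the tool apply_moves, never from a script. Its argument "motion" is a list of rows, each a list of 2 entries, a list of its own where there are three numbers: the shift along the world's x, y, z in m, then the turn about the world's z in degrees. A call has 1 to 5 rows; each row shifts and turns the commanded pose from where the row before left it; what a row does not reach is not made up. A row lasts 1/8 s, in which the tool goes at most 62.5 mm and 10.7 degrees, less where a joint would pass 70% of its speed; a pose out of reach is approached as far as the arm can. A call is refused whole if a number of a shift passes 0.0625 or a number of a turn 10.7, either way. A call with a gripper value outside its range is refused whole. "fingers" is the closure, from -1 (fully open) to 1 (shut), so that 0 is half open, set as the call begins (left out, the last holds). The fingers move at their own pace and stop on an object; the grip force is fixed at half the most. Time passes only in rows, so rows that do not move let the fingers close. It gives the time, the measured TCP pose, the force, the opening and the grip force at its end, in the units of the state.
- manip.observe(): the state, without advancing time (a new reading comes with each control period).
- imaging.camera(name): name is "side" or "top"; returns a dict with "image" (400x640x3 uint8, blue, green, red), "fx", "fy", "cx", "cy" (pixels), "view" (4x4, takes a point from world to camera coordinates). Camera axes: x right, y down, z forward; pixel columns grow to the right and rows downward; lengths in m; the calibration is good to about 2 mm. A picture is of the moment at which its call begins. There is no depth.
- order.hand_in(): hands the job in; it is judged then, once.
The state is a dict: "time_s": time; "qpos": joint angles; "qvel": joint speeds; "joint_torque": joint torques, N m; "eef_pos": TCP position; "tcp_rot": TCP orientation; "force": force on the tool from outside, world axes, zero at the start; "moment": the same for the moment, N m; "gripper_width": opening from 0.0 (shut) to 1.0 (fully open); "grip_force": force on a finger pad.
Only numpy, scipy, OpenCV 4.12 (cv2) and the standard library are available. Lean on these libraries where they do the work, as an engineer would, in place of code of your own. Each camera call takes 0.05 s, during which the arm holds its last target. There are 200 camera calls.

## Working session

There is one attempt and no reset: what is moved stays moved. The work goes in short steps, Python scripts to look and compute and a tool call to move; the robot and the scene stay as the last step left them, time stands still between calls to the robot, and variables do not carry over. Pictures are saved under pics/ and viewed, at most 10 in all, crops included, and the job is handed in when it is done.

Besides the shell and the picture viewer there is one more tool, called after "Request:" as name([rows], argument=value, ...), one row to a line, values as JSON. apply_moves: Moves the arm, as the interface text tells. Its arguments: {"type":"object","properties":{"motion":{"type":"array"},"fingers":{"type":"number"}},"required":["motion"]}

```bash
mkdir -p pics; ls
cat > h.py <<'E'
import numpy as np, cv2
from rig import manip, imaging, order
def ray(c,u,v):
    V=c["view"];R=V[:3,:3];o=-R.T@V[:3,3]
    return o,R.T@np.array([(u-c["cx"])/c["fx"],(v-c["cy"])/c["fy"],1.])
def onz(c,u,v,z):
    o,d=ray(c,u,v);return o+d*(z-o[2])/d[2]
def px(c,p):
    q=c["view"]@np.r_[p,1];return np.array([c["fx"]*q[0]/q[2]+c["cx"],c["fy"]*q[1]/q[2]+c["cy"]])
E
python3 - <<'E'
from h import *
s=manip.observe();print(s["time_s"],s["eef_pos"],s["tcp_rot"],s["force"],s["gripper_width"])
for n in("top","side"):
    c=imaging.camera(n);cv2.imwrite(f"pics/{n}0.png",c["image"]);print(n,c["fx"],c["cx"],c["cy"],np.round(c["view"],4).tolist())
E
```

```text
pics
0.0 [ 0.16466166 -0.60257556  0.23074127] [[ 9.64612716e-01  2.63670542e-01 -3.90685602e-04]
 [ 2.63670813e-01 -9.64612147e-01  1.05247187e-03]
 [-9.93542488e-05 -1.11824014e-03 -9.99999370e-01]] [0.03934664 0.49711741 0.65563829] 0.998774684588382
top 476.0611424849102 334.1400940206651 194.25335988108625 [[0.0059, -1.0, -0.0019, -0.1772], [-0.9974, -0.0058, -0.0713, 0.5383], [0.0713, 0.0023, -0.9975, 1.3387], [0.0, 0.0, 0.0, 1.0]]
side 404.0661423603014 312.46041390604915 200.47070283119112 [[0.9539, -0.299, 0.0236, -0.5738], [-0.0874, -0.3524, -0.9318, 0.0364], [0.287, 0.8868, -0.3623, 1.1469], [0.0, 0.0, 0.0, 1.0]]
```

View pics/top0.png

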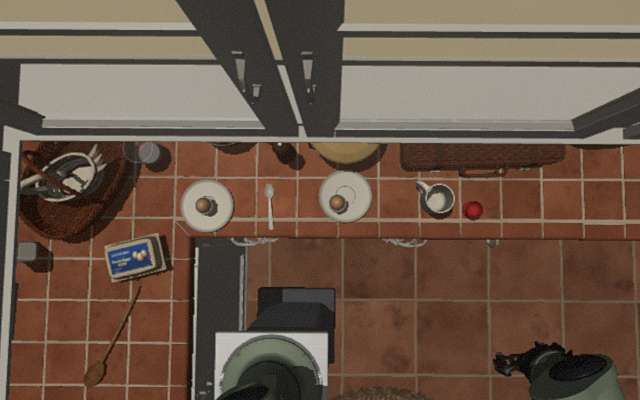

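View pics/side0.png

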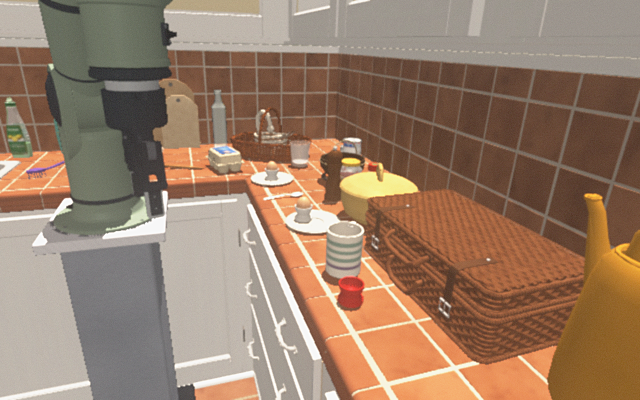

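Candidates: the white cup at top (338,203), off-centre with the well visible beside it. The white cup at top (204,205) looks seated. The red cup at top (474,210) is a decoy. I'm checking the first in an enlarged crop.

Run:
```python
import cv2,numpy as np
a=cv2.imread("pics/top0.png")[165:230,310:380];b=cv2.imread("pics/side0.png")[185:240,275:345]
f=lambda i,k:cv2.resize(i,None,fx=k,fy=k,interpolation=cv2.INTER_CUBIC)
A=f(a,8);B=f(b,8)
cv2.imwrite("pics/cropA.png",A);cv2.imwrite("pics/cropB.png",B)
```

```text
(no output)
```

View pics/cropA.png

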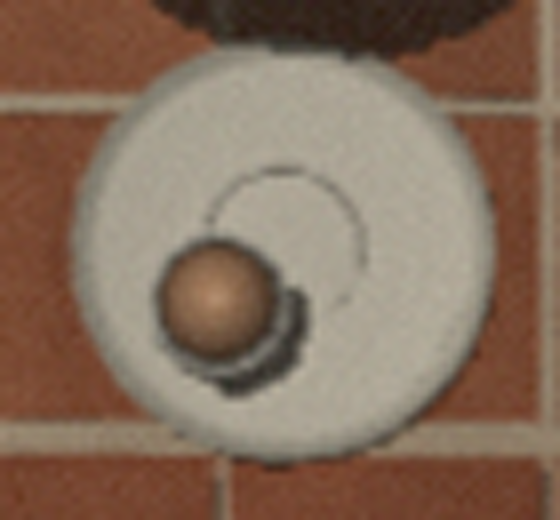

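View pics/cropB.png

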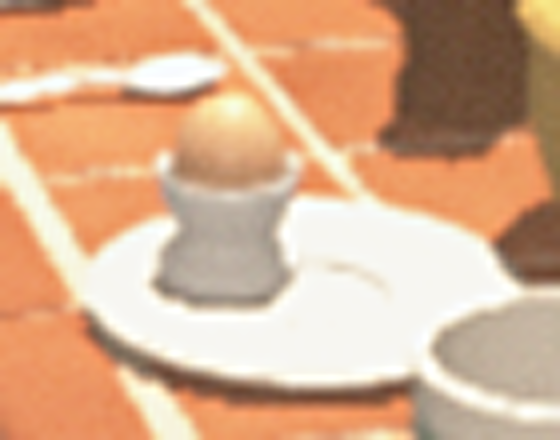

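Run:
```python
from h import *
T=imaging.camera("top");S=imaging.camera("side")
t=lambda x,y:(310+(x+.5)/8-.5,165+(y+.5)/8-.5)
s=lambda x,y:(275+(x+.5)/8-.5,185+(y+.5)/8-.5)
print("saucer rim",onz(T,*t(283.5,252.5),.0095),"well",onz(T,*t(287,247),.0065))
print("egg top-view",onz(T,*t(217,298),.0415), "egg z+5", onz(T,*t(217,298),.0465))
print("saucer side", onz(S,*s(302,287),.0095))
# triangulate egg
o1,d1=ray(T,*t(217,298));o2,d2=ray(S,*s(231,150))
k=np.linalg.lstsq(np.c_[d1,-d2],o2-o1,rcond=None)[0];print("egg tri",o1+d1*k[0],o2+d2*k[1])
# foot in side: extents at bottom
for x in(152,290):print("foot side",x,onz(S,*s(x,275),.011))
print(onz(S,*s(220,305),.0065))
P=onz(T,*t(287,247),.0065);print("proj saucer ring side",[ ((px(S,P+[.076*np.cos(a),.076*np.sin(a),.003])-[275,185]+.5)*8-.5).round().tolist() for a in np.arange(0,6.28,1.5708)])
# other cup/egg, mug, spoon
print("saucer2",onz(T,207,206,.0095),"spoon",onz(T,268,190,.005),onz(T,271,228,.005),"mug",onz(T,438,198,.1),"red",onz(T,474,210,.03))
print("pepper?",onz(T,285,152,.1),"bowl",onz(T,345,150,.05), onz(T,345,165,.07))
```

```text
saucer rim [ 0.53484364 -0.20523664  0.0095    ] well [ 0.53703708 -0.20654881  0.0065    ]
egg top-view [ 0.51657189 -0.18135991  0.0415    ] egg z+5 [ 0.51629392 -0.18134428  0.0465    ]
saucer side [ 0.53489706 -0.21033218  0.0095    ]
egg tri [ 0.51605956 -0.1813311   0.05071547] [ 0.51717591 -0.18163706  0.05077849]
foot side 152 [ 0.48676148 -0.19102134  0.011     ]
foot side 290 [ 0.53287109 -0.20281592  0.011     ]
[ 0.50535314 -0.21132949  0.0065    ]
proj saucer ring side [[511.0, 260.0], [242.0, 200.0], [90.0, 305.0], [375.0, 375.0]]
saucer2 [0.50415407 0.1904954  0.0095    ] spoon [0.55156615 0.01682994 0.005     ] [0.44229411 0.00649164 0.005     ] mug [ 0.52512915 -0.4525364   0.1       ] red [ 0.49633974 -0.56885267  0.03      ]
pepper? [ 0.64715688 -0.04091028  0.1       ] bowl [ 0.66179974 -0.20384571  0.05      ] [ 0.61675024 -0.20362262  0.07      ]
```

The top crop shows the saucer centre at about (345,196), the well arc at crop (287,247) and the egg at crop (217,298). So this is the white off-centre cup, about 31 mm front-left of the well. I'll close the fingers to about 30 mm so they touch the foot at two points, then push along (0.62, -0.78).

Request:
apply_moves([
  [[0.032,0.046,0],-6.7],
  [[0.032,0.046,0],-6.7],
  [[0.032,0.046,0],-6.7],
  [[0.032,0.046,0],-6.7],
  [[0.032,0.046,0],-6.7],
], fingers=0.3)

```text
time_s: 0.82
eef_pos: [0.3256, -0.3713, 0.2313]
tcp_rot: [[0.949, -0.316, 0.0], [-0.316, -0.949, -0.0], [0.0, 0.0, -1.0]]
force: [0.7, -0.2, -0.1]
gripper_width: 0.347
grip_force: 0.0
```

Request:
apply_moves([
  [[0.03,0.044,0],-6.7],
  [[0.03,0.044,0],-6.7],
  [[0.03,0.044,0],-6.7],
  [[0.03,0.044,0],-6.7],
  [[0.03,0.044,0],-6.7],
])

```text
time_s: 1.45
eef_pos: [0.4755, -0.1514, 0.2314]
tcp_rot: [[0.616, -0.787, 0.0], [-0.787, -0.616, -0.0], [0.0, -0.0, -1.0]]
force: [0.2, -0.7, -0.3]
gripper_width: 0.349
grip_force: 0.0
```

Request:
apply_moves([
  [[0,0,0],0],
  [[0,0,0],0],
])

```text
time_s: 1.7
eef_pos: [0.4744, -0.1532, 0.2312]
tcp_rot: [[0.62, -0.784, -0.0], [-0.784, -0.62, -0.0], [-0.0, 0.001, -1.0]]
force: [-0.4, -0.4, -0.0]
gripper_width: 0.352
grip_force: 0.0
```

Request:
apply_moves([
  [[0.006,0.005,-0.05],0],
  [[0.006,0.0045,-0.05],0],
  [[0,0,-0.05],0],
  [[0,0,-0.035],0],
  [[0,0,-0.015],0],
])

```text
time_s: 2.33
eef_pos: [0.4854, -0.1445, 0.0298]
tcp_rot: [[0.619, -0.786, -0.002], [-0.786, -0.619, 0.0], [-0.002, 0.002, -1.0]]
force: [0.4, -0.2, -0.0]
gripper_width: 0.352
grip_force: 0.0
```

Request:
apply_moves([
  [[0,0,-0.01],0],
  [[0,0,0],0],
])

```text
time_s: 2.58
eef_pos: [0.4869, -0.1438, 0.0217]
tcp_rot: [[0.619, -0.785, 0.0], [-0.785, -0.619, -0.0], [0.0, -0.0, -1.0]]
force: [-0.4, -0.6, -0.2]
gripper_width: 0.352
grip_force: 0.0
```

```bash
cat > snap.py <<'E'
from h import *
import sys
n=sys.argv[1]
s=manip.observe();print(s["time_s"],s["eef_pos"].round(4) if hasattr(s["eef_pos"],'round') else s["eef_pos"],s["force"])
T=imaging.camera("top");S=imaging.camera("side")
a=T["image"][165:230,310:380];b=S["image"][165:240,270:345]
f=lambda i,k:cv2.resize(i,None,fx=k,fy=k,interpolation=cv2.INTER_CUBIC)
A=f(a,5.6);B=f(b,5.3);h=max(A.shape[0],B.shape[0])
pad=lambda i:cv2.copyMakeBorder(i,0,h-i.shape[0],0,0,cv2.BORDER_CONSTANT)
cv2.imwrite(f"pics/{n}.png",np.hstack([pad(A),pad(B)])[:, :800])
E
python3 snap.py p1
```

```text
2.575 [ 0.4869 -0.1438  0.0217] [-0.43254735 -0.56659556 -0.17972451]
```

View pics/p1.png

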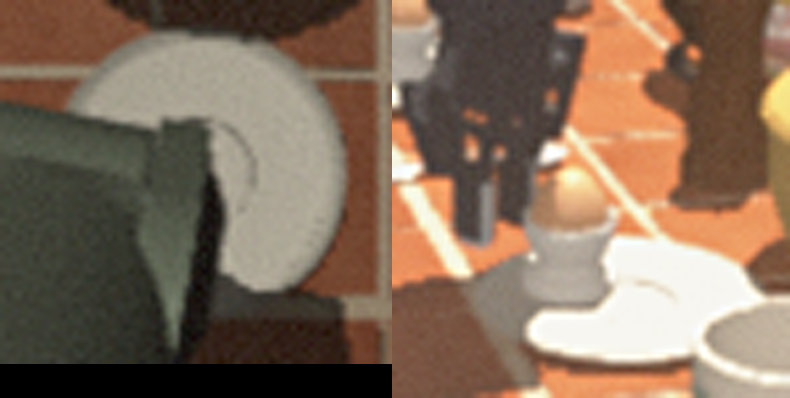

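The side view shows both fingertips hanging just behind the cup, with its egg at crop (575,200). The arm hides it in the top view, so I'll track the egg in the side view. Next I lower and close the gap.

Request:
apply_moves([
  [[0,0,-0.006],0],
  [[0,0,-0.005],0],
  [[0,0,0],0],
  [[0.0025,-0.0031,0],0],
  [[0.0025,-0.0031,0],0],
])

```text
time_s: 3.3
eef_pos: [0.4921, -0.1499, 0.0104]
tcp_rot: [[0.62, -0.785, 0.0], [-0.785, -0.62, -0.0], [0.0, -0.0, -1.0]]
force: [0.4, 0.4, 0.8]
gripper_width: 0.352
grip_force: 0.0
```

```bash
cat > trk.py <<'E'
from h import *
import os
s=manip.observe();e=np.array(s["eef_pos"]);S=imaging.camera("side")
np.save("last.npy",S["image"])
i=S["image"].astype(np.float32);ref=cv2.imread("pics/side0.png").astype(np.float32)
# template (egg + cup) matching with subpixel by upscaled search
t=cv2.resize(ref[194:222,293:315],None,fx=8,fy=8,interpolation=cv2.INTER_CUBIC)
w=cv2.resize(i[186:236,285:335],None,fx=8,fy=8,interpolation=cv2.INTER_CUBIC)
m=cv2.matchTemplate(w,t,cv2.TM_CCOEFF_NORMED);_,v,_,l=cv2.minMaxLoc(m)
d=np.array(l)/8-[8,8]
c0=np.array([.5165,-.1815,.035]);g=px(S,c0)+d;P=onz(S,*g,.035)
print("t",round(s["time_s"],2),"tcp",e.round(4),"F",np.round(s["force"],1),"match",round(v,3),"dpx",d,"moved mm",((P-c0)[:2]*1000).round(1),"along/lat",(1000*np.array([[.62,-.78],[.78,.62]])@(P-c0)[:2]).round(1),"tcp-cup0 along",round(1000*np.dot([.62,-.78],e[:2]-c0[:2]),1))
E
python3 trk.py
```

```text
t 3.3 tcp [ 0.4921 -0.1499  0.0104] F [0.4 0.4 0.8] match 0.475 dpx [0.375 0.25 ] moved mm [ 0.5 -2. ] along/lat [ 1.9 -0.8] tcp-cup0 along -39.8
```

```bash
python3 - <<'E'
import numpy as np,cv2
cv2.imwrite("pics/ref1.png",np.load("last.npy"))
E
sed -i 's#pics/side0.png#pics/ref1.png#' trk.py; python3 trk.py
```

```text
t 3.35 tcp [ 0.4924 -0.1503  0.0104] F [-0.7 -0.1 -0.1] match 0.996 dpx [0. 0.] moved mm [-0. -0.] along/lat [ 0. -0.] tcp-cup0 along -39.3
```

Request:
apply_moves([
  [[0.0012,-0.0016,0],0],
  [[0.0012,-0.0016,0],0],
  [[0.0012,-0.0016,0],0],
  [[0.0007,-0.0008,0],0],
  [[0.0007,-0.0008,0],0],
])

```text
time_s: 4.03
eef_pos: [0.4968, -0.156, 0.0103]
tcp_rot: [[0.62, -0.785, -0.0], [-0.785, -0.62, 0.0], [-0.0, 0.0, -1.0]]
force: [0.0, 1.0, -0.5]
gripper_width: 0.347
grip_force: 0.0
```

```bash
python3 trk.py
```

```text
t 4.03 tcp [ 0.4968 -0.156   0.0103] F [ 0.   1.  -0.5] match 0.944 dpx [0.25  0.125] moved mm [ 0.4 -1. ] along/lat [ 1.1 -0.3] tcp-cup0 along -32.1
```

Request:
apply_moves([
  [[0.0006,-0.0008,0],0],
  [[0.0006,-0.0008,0],0],
  [[0.0007,-0.0008,0],0],
  [[0.0006,-0.0008,0],0],
  [[0.0006,-0.0008,0],0],
])

```text
time_s: 4.7
eef_pos: [0.4998, -0.16, 0.0103]
tcp_rot: [[0.62, -0.785, -0.0], [-0.785, -0.62, 0.0], [-0.0, 0.0, -1.0]]
force: [-2.0, 0.9, 1.6]
gripper_width: 0.347
grip_force: 1.1
```

```bash
python3 trk.py; python3 snap.py p2
```

```text
t 4.7 tcp [ 0.4998 -0.16    0.0103] F [-2.   0.9  1.6] match 0.907 dpx [1.    0.625] moved mm [ 1.4 -5. ] along/lat [ 4.8 -2. ] tcp-cup0 along -27.1
4.75 [ 0.4998 -0.1601  0.0103] [-1.55578069  1.46364749  1.18963306]
```

View pics/p2.png

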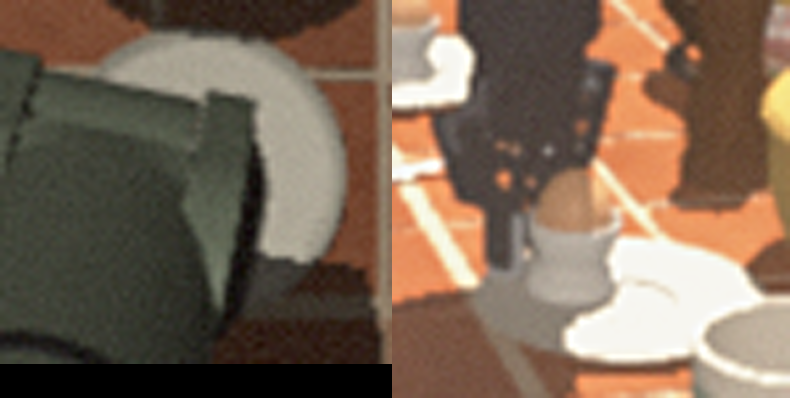

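The cup is upright and moving with the fingertips (about 2 N). I continue gently.

Request:
apply_moves([
  [[0.0006,-0.0008,0],0],
  [[0.0006,-0.0008,0],0],
  [[0.0007,-0.0008,0],0],
  [[0.0006,-0.0008,0],0],
  [[0.0006,-0.0008,0],0],
])

```text
time_s: 5.48
eef_pos: [0.5031, -0.164, 0.0103]
tcp_rot: [[0.62, -0.785, 0.0], [-0.785, -0.62, 0.0], [0.0, -0.0, -1.0]]
force: [-1.4, 1.5, 0.1]
gripper_width: 0.354
grip_force: 0.8
```

Request:
apply_moves([
  [[0.0006,-0.0008,0],0],
  [[0.0006,-0.0008,0],0],
  [[0.0007,-0.0008,0],0],
  [[0.0006,-0.0008,0],0],
  [[0.0006,-0.0008,0],0],
])

```text
time_s: 6.1
eef_pos: [0.5061, -0.168, 0.0103]
tcp_rot: [[0.62, -0.785, 0.0], [-0.785, -0.62, 0.0], [-0.0, -0.0, -1.0]]
force: [-1.0, 2.1, 1.0]
gripper_width: 0.348
grip_force: 0.8
```

```bash
python3 trk.py
```

```text
t 6.1 tcp [ 0.5061 -0.168   0.0103] F [-1.   2.1  1. ] match 0.848 dpx [4.375 1.125] moved mm [  9.4 -10.8] along/lat [14.2  0.7] tcp-cup0 along -17.0
```

Request:
apply_moves([
  [[0.0006,-0.0008,0],0],
  [[0.0006,-0.0008,0],0],
  [[0.0007,-0.0008,0],0],
  [[0.0006,-0.0008,0],0],
  [[0.0006,-0.0008,0],0],
])

```text
time_s: 6.78
eef_pos: [0.5092, -0.172, 0.0103]
tcp_rot: [[0.62, -0.785, -0.0], [-0.785, -0.62, 0.0], [-0.0, -0.0, -1.0]]
force: [-0.6, 1.2, 0.9]
gripper_width: 0.35
grip_force: 1.1
```

```bash
python3 trk.py; python3 snap.py p3
```

```text
t 6.78 tcp [ 0.5092 -0.172   0.0103] F [-0.6  1.2  0.9] match 0.851 dpx [6.25  1.625] moved mm [ 13.4 -15.5] along/lat [20.4  0.9] tcp-cup0 along -11.9
6.825 [ 0.5093 -0.1721  0.0103] [-1.29450769  1.60332116  0.96003342]
```

View pics/p3.png

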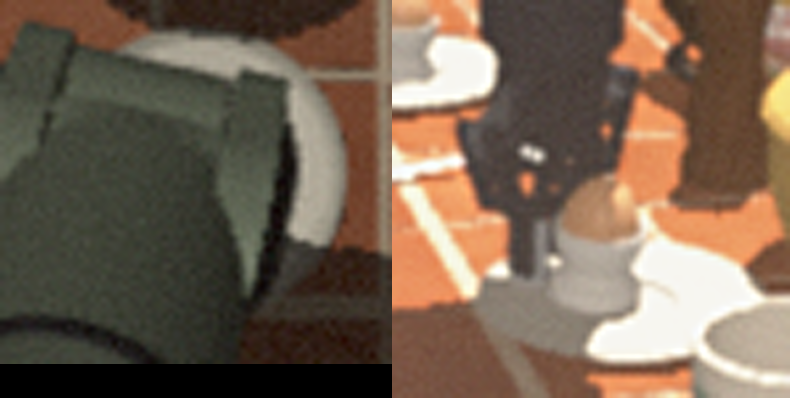

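The side view shows the cup leaning slightly into the well. The saucer's right edge in the top view is still at 345, so it hasn't moved. I continue.

Request:
apply_moves([
  [[0.0006,-0.0008,0],0],
  [[0.0006,-0.0008,0],0],
  [[0.0007,-0.0008,0],0],
  [[0.0006,-0.0008,0],0],
  [[0.0006,-0.0008,0],0],
])

```text
time_s: 7.55
eef_pos: [0.5123, -0.1761, 0.0103]
tcp_rot: [[0.619, -0.785, 0.0], [-0.785, -0.619, -0.0], [0.0, 0.0, -1.0]]
force: [-0.9, 0.3, 0.6]
gripper_width: 0.353
grip_force: 0.7
```

```bash
python3 trk.py
```

```text
t 7.55 tcp [ 0.5123 -0.1761  0.0103] F [-0.9  0.3  0.6] match 0.858 dpx [7.625 2.25 ] moved mm [ 15.8 -20.6] along/lat [25.9 -0.5] tcp-cup0 along -6.8
```

Request:
apply_moves([
  [[0.0006,-0.0008,0],0],
  [[0.0006,-0.0008,0],0],
  [[0.0007,-0.0008,0],0],
  [[0,0,0],0],
])

```text
time_s: 8.1
eef_pos: [0.5142, -0.1785, 0.0102]
tcp_rot: [[0.62, -0.785, 0.0], [-0.785, -0.62, -0.0], [0.0, 0.0, -1.0]]
force: [-0.5, 0.7, 0.1]
gripper_width: 0.351
grip_force: 0.3
```

```bash
python3 trk.py
```

```text
t 8.1 tcp [ 0.5142 -0.1785  0.0102] F [-0.5  0.7  0.1] match 0.86 dpx [8.5  2.75] moved mm [ 17.1 -24.6] along/lat [29.8 -1.9] tcp-cup0 along -3.8
```

Request:
apply_moves([
  [[0.0006,-0.0008,0],0],
  [[0.0006,-0.0008,0],0],
  [[0,0,0],0],
])

```text
time_s: 8.52
eef_pos: [0.5154, -0.1801, 0.0103]
tcp_rot: [[0.62, -0.785, 0.0], [-0.785, -0.62, -0.0], [0.0, -0.0, -1.0]]
force: [0.1, 0.7, 0.2]
gripper_width: 0.347
grip_force: 0.3
```

```bash
python3 trk.py;python3 snap.py p4
```

```text
t 8.53 tcp [ 0.5154 -0.1801  0.0103] F [0.1 0.7 0.2] match 0.859 dpx [9.125 2.75 ] moved mm [ 18.7 -25. ] along/lat [31.1 -0.9] tcp-cup0 along -1.8
8.575 [ 0.5154 -0.18    0.0103] [-0.19777265  0.3424613   0.11487306]
```

View pics/p4.png

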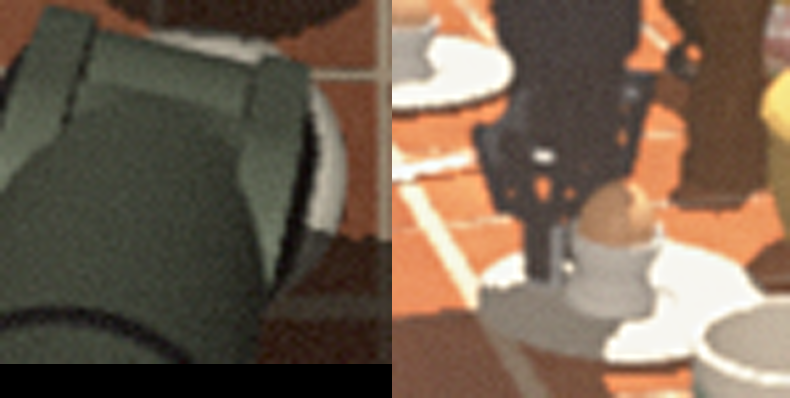

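The cup looks about level and the force is near zero. I'll back off and check from above.

Request:
apply_moves([
  [[-0.003,0.004,0],0],
  [[-0.009,0.012,0],0],
  [[-0.012,0.016,0],0],
  [[-0.018,0.022,0.01],0],
  [[-0.01,0.02,0.05],0],
])

```text
time_s: 9.3
eef_pos: [0.4605, -0.1043, 0.0692]
tcp_rot: [[0.62, -0.785, -0.005], [-0.785, -0.62, 0.001], [-0.004, 0.003, -1.0]]
force: [1.5, -0.3, 0.5]
gripper_width: 0.346
grip_force: 0.0
```

Request:
apply_moves([
  [[0,0.03,0.05],0],
  [[0,0.03,0.05],0],
  [[0,0.03,0.04],0],
  [[0,0.04,0],0],
  [[0,0,0],0],
])

```text
time_s: 9.93
eef_pos: [0.4627, 0.0161, 0.2099]
tcp_rot: [[0.624, -0.781, -0.001], [-0.781, -0.624, 0.001], [-0.001, 0.0, -1.0]]
force: [0.1, -1.0, 0.6]
gripper_width: 0.348
grip_force: 0.0
```

```bash
python3 snap.py p5
python3 - <<'E'
import cv2
E
```

```text
9.925 [0.4627 0.0161 0.2099] [ 0.07981972 -1.02357433  0.62677597]
```

View pics/p5.png

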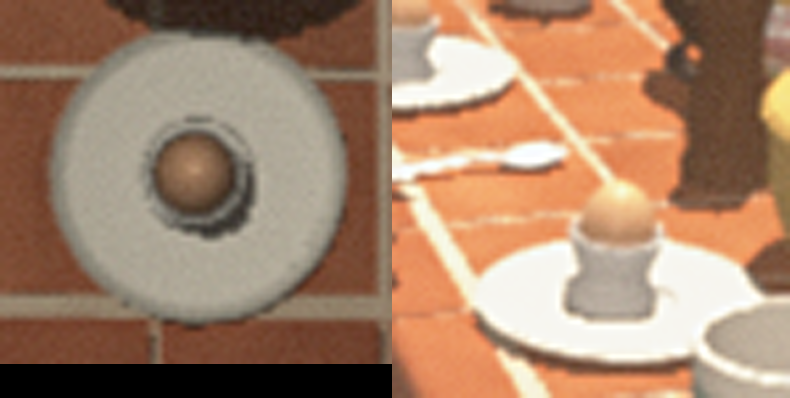

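```bash
cat > m.py <<'E'
from h import *
T=imaging.camera("top");im=T["image"];ref=cv2.imread("pics/top0.png")
hsv=cv2.cvtColor(im,cv2.COLOR_BGR2HSV).astype(int)
def egg(box):
    x0,y0,x1,y1=box;k=8
    h=cv2.cvtColor(cv2.resize(im[y0:y1,x0:x1],None,fx=k,fy=k,interpolation=cv2.INTER_CUBIC),cv2.COLOR_BGR2HSV)
    m=((h[...,1]>75)&(h[...,2]>50)).astype(np.uint8)
    n,l,s,c=cv2.connectedComponentsWithStats(m);i=1+np.argmax(s[1:,4])
    x,y,w,hh=s[i,:4];return x0+(x+w/2)/k-.5,y0+(y+hh/2)/k-.5,w,hh
def saucer(box):
    x0,y0,x1,y1=box;k=8
    h=cv2.cvtColor(cv2.resize(im[y0:y1,x0:x1],None,fx=k,fy=k,interpolation=cv2.INTER_CUBIC),cv2.COLOR_BGR2HSV)
    m=((h[...,1]<70)&(h[...,2]>90)).astype(np.uint8)
    cs,_=cv2.findContours(m,cv2.RETR_EXTERNAL,cv2.CHAIN_APPROX_NONE);c=cv2.convexHull(max(cs,key=cv2.contourArea))
    (x,y),ax,_=cv2.fitEllipse(c);return x0+(x+.5)/k-.5,y0+(y+.5)/k-.5,ax
for nm,eb,sb in(("1",(330,180,360,212),(315,168,376,226)),("2",(193,193,217,219),(177,174,238,238))):
    e=egg(eb);s=saucer(sb);E=onz(T,*e[:2],.039);C=onz(T,*s[:2],.0095)
    print(nm,e,s,"egg",E.round(4),"saucer",C.round(4),"d mm",((E-C)[:2]*1000).round(1))
E
python3 m.py
```

```text
1 (np.float64(344.125), np.float64(195.625), np.int32(114), np.int32(114)) (343.0196113586426, 194.68275451660156, (424.7209777832031, 474.29071044921875)) egg [ 0.5342 -0.2022  0.039 ] saucer [ 0.539  -0.1995  0.0095] d mm [-4.7 -2.6]Traceback (most recent call last):
  File "m.py", line 17, in <module>
    e=egg(eb);s=saucer(sb);E=onz(T,*e[:2],.039);C=onz(T,*s[:2],.0095)
  File "m.py", line 8, in egg
    n,l,s,c=cv2.connectedComponentsWithStats(m);i=1+np.argmax(s[1:,4])
                                                    ~~~~~~~~~^^^^^^^^^
    return _wrapfunc(a, 'argmax', axis=axis, out=out, **kwds)
    return bound(*args, **kwds)
ValueError: attempt to get argmax of an empty sequence
```

The egg is about 3–4 mm short of the well centre along the push line, so it may be only just at the well wall. I'll go back and push about 3 mm further.

Request:
apply_moves([
  [[0.004,-0.04,0],0],
  [[0.005,-0.04,-0.02],0],
  [[0.005,-0.04,-0.04],0],
  [[0.005,-0.03,-0.05],0],
  [[0.005,-0.01,-0.05],0],
])

```text
time_s: 10.7
eef_pos: [0.4865, -0.1509, 0.0481]
tcp_rot: [[0.615, -0.788, -0.001], [-0.788, -0.615, -0.0], [-0.001, 0.001, -1.0]]
force: [0.4, 0.7, 0.1]
gripper_width: 0.352
grip_force: 0.0
```

Request:
apply_moves([
  [[0,0,-0.03],0],
  [[0,0,0],0],
  [[0,0,0],0],
])

```text
time_s: 11.08
eef_pos: [0.4875, -0.1483, 0.0208]
tcp_rot: [[0.618, -0.786, -0.001], [-0.786, -0.618, 0.0], [-0.0, 0.0, -1.0]]
force: [0.4, -0.1, 0.2]
gripper_width: 0.353
grip_force: 0.0
```

Request:
apply_moves([
  [[0.0016,0.0012,-0.0105],0],
  [[0.0062,-0.0078,0],0],
  [[0.0062,-0.0078,0],0],
  [[0.0062,-0.0078,0],0],
  [[0.004,-0.005,0],0],
])

```text
time_s: 11.7
eef_pos: [0.5122, -0.1756, 0.0095]
tcp_rot: [[0.619, -0.785, -0.001], [-0.785, -0.619, -0.0], [-0.0, 0.001, -1.0]]
force: [0.3, 0.8, -0.6]
gripper_width: 0.354
grip_force: 0.0
```

Request:
apply_moves([
  [[0.0012,-0.0016,0],0],
  [[0.0006,-0.0008,0],0],
  [[0.0006,-0.0008,0],0],
  [[0,0,0],0],
])

```text
time_s: 12.2
eef_pos: [0.5141, -0.1778, 0.0094]
tcp_rot: [[0.62, -0.785, -0.001], [-0.785, -0.62, 0.0], [-0.001, 0.001, -1.0]]
force: [-0.3, -0.0, -0.5]
gripper_width: 0.351
grip_force: 0.0
```

Request:
apply_moves([
  [[0.0006,-0.0008,0],0],
  [[0.0006,-0.0008,0],0],
  [[0,0,0],0],
])

```text
time_s: 12.58
eef_pos: [0.5153, -0.1796, 0.0094]
tcp_rot: [[0.619, -0.785, -0.001], [-0.785, -0.619, 0.0], [-0.001, 0.001, -1.0]]
force: [-0.3, 0.0, 0.6]
gripper_width: 0.351
grip_force: 0.0
```

```bash
python3 trk.py
```

```text
t 12.57 tcp [ 0.5153 -0.1796  0.0094] F [-0.3  0.   0.6] match 0.841 dpx [8.875 2.75 ] moved mm [ 18.1 -24.9] along/lat [30.6 -1.3] tcp-cup0 along -2.2
```

Request:
apply_moves([
  [[0.0006,-0.0008,0],0],
  [[0.0006,-0.0008,0],0],
  [[0,0,0],0],
])

```text
time_s: 13.0
eef_pos: [0.5165, -0.1812, 0.0094]
tcp_rot: [[0.619, -0.785, -0.001], [-0.785, -0.619, -0.0], [-0.001, 0.001, -1.0]]
force: [-0.2, 0.5, -0.5]
gripper_width: 0.351
grip_force: 0.2
```

```bash
python3 trk.py
```

```text
t 13.0 tcp [ 0.5165 -0.1812  0.0094] F [-0.2  0.5 -0.5] match 0.833 dpx [9.125 3.125] moved mm [ 17.9 -27.5] along/lat [32.6 -3.1] tcp-cup0 along -0.2
```

Request:
apply_moves([
  [[0.0006,-0.0008,0],0],
  [[0.0003,-0.0004,0],0],
  [[0,0,0],0],
])

```text
time_s: 13.42
eef_pos: [0.5174, -0.1823, 0.0094]
tcp_rot: [[0.62, -0.785, -0.001], [-0.785, -0.62, 0.0], [-0.001, 0.001, -1.0]]
force: [-1.1, 0.7, -0.4]
gripper_width: 0.35
grip_force: 0.4
```

```bash
python3 trk.py
```

```text
t 13.43 tcp [ 0.5174 -0.1823  0.0094] F [-1.1  0.7 -0.4] match 0.833 dpx [9.375 3.375] moved mm [ 18.1 -29.4] along/lat [34.1 -4.1] tcp-cup0 along 1.2
```

Request:
apply_moves([
  [[-0.003,0.004,0],0],
  [[-0.009,0.012,0],0],
  [[-0.012,0.016,0],0],
  [[-0.018,0.022,0.01],0],
  [[-0.01,0.02,0.05],0],
])

```text
time_s: 14.1
eef_pos: [0.4626, -0.1068, 0.0683]
tcp_rot: [[0.62, -0.785, -0.006], [-0.785, -0.62, 0.001], [-0.004, 0.004, -1.0]]
force: [0.9, 0.7, 1.4]
gripper_width: 0.353
grip_force: 0.0
```

Request:
apply_moves([
  [[0,0.03,0.05],0],
  [[0,0.03,0.05],0],
  [[0,0.03,0.04],0],
  [[0,0.04,0],0],
  [[0,0,0],0],
])

```text
time_s: 14.72
eef_pos: [0.4646, 0.025, 0.2095]
tcp_rot: [[0.623, -0.782, -0.001], [-0.782, -0.623, 0.001], [-0.002, -0.0, -1.0]]
force: [-0.2, -1.6, -0.9]
gripper_width: 0.352
grip_force: 0.0
```

Run:
```python
from h import *
T=imaging.camera("top");S=imaging.camera("side")
f=lambda i,k:cv2.resize(i,None,fx=k,fy=k,interpolation=cv2.INTER_CUBIC)
A=f(T["image"][168:226,314:378],6);B=f(S["image"][192:236,285:343],7)
A2=f(S["image"][155:190,245:295],6)
h=600
pad=lambda i,h,w:cv2.copyMakeBorder(i,0,h-i.shape[0],0,w-i.shape[1],cv2.BORDER_CONSTANT)
L=np.vstack([pad(A,350,386),pad(A2,212,386)]);cv2.imwrite("pics/p6.png",np.hstack([L,pad(B,562,407)]))
# egg locations, both pics
def egg(im,box):
    x0,y0,x1,y1=box;k=8
    hh=cv2.cvtColor(f(im[y0:y1,x0:x1],k),cv2.COLOR_BGR2HSV)
    m=((hh[...,1]>75)&(hh[...,2]>50)).astype(np.uint8)
    n,l,s,c=cv2.connectedComponentsWithStats(m);i=1+np.argmax(s[1:,4]);x,y,w,q=s[i,:4]
    return x0+(x+w/2)/k-.5,y0+(y+q/2)/k-.5
for im,b in((cv2.imread("pics/top0.png"),(326,190,350,216)),(T["image"],(330,182,360,212))):
    e=egg(im,b);print(e,onz(T,*e,.039)[:2].round(4))
# well ring fit in initial image: dark thin arc pixels
print("well px for (0.5365,-.206)",px(T,[.5365,-.206,.0065]))
# saucer shift between start and now via ECC on rim area
a=cv2.cvtColor(cv2.imread("pics/top0.png")[160:232,306:382],cv2.COLOR_BGR2GRAY);b=cv2.cvtColor(T["image"][160:232,306:382],cv2.COLOR_BGR2GRAY)
m=np.full(a.shape,255,np.uint8);cv2.circle(m,(37,38),20,0,-1)
print(cv2.findTransformECC(a,b,np.eye(2,3,dtype=np.float32),cv2.MOTION_TRANSLATION,(3,50,1e-5),m,3))
```

```text
(np.float64(336.75), np.float64(202.25)) [ 0.5155 -0.1815]
(np.float64(345.1875), np.float64(195.375)) [ 0.535  -0.2051]
well px for (0.5365,-.206) [345.24600257 195.62257519]
(0.9988653951443511, array([[ 1.0000000e+00,  0.0000000e+00,  6.5155601e-04],
       [ 0.0000000e+00,  1.0000000e+00, -6.9460617e-03]], dtype=float32))
```

View pics/p6.png

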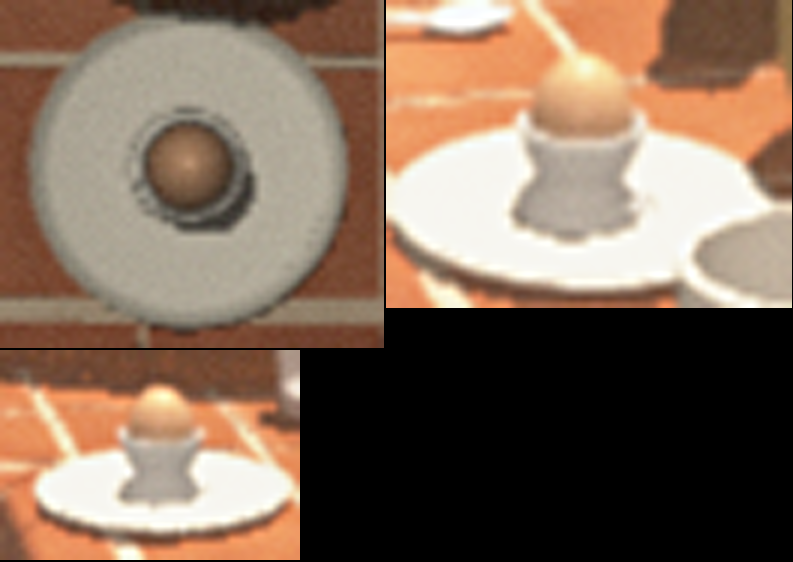

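The top view shows the cup in the ring with a gap round it. The egg is about 1–2 mm from the well centre, the saucer is unmoved, and the side view shows the cup level like the other setting. I'm handing in.

```bash
python3 -c "
from rig import order
print(order.hand_in())"
```

```text
the job is handed in; nothing more can be done
None
```

I nudged the off-centre cup into its well, and the job is handed in; in the last pictures the cup stood level, about 1–2 mm from the well's centre, egg still in it, saucer unmoved; the hand-in gave no verdict.

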